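Fan the washed spotting tiles on the drying stand

TASK

Draw every washed spotting tile upward out of the slotted draining rack and lean it on the blue drying stand, lower edge on the ledge and wells facing out, as an overlapping fan: the first tile flat against the backboard and close up to the end wall, each further tile in front of the one before it, overlapping it sideways by about 18 mm, with its other edge back at the board. When all the tiles are there, stand the end weight on the ledge, stem up, close against the free edge of the last tile so the fan cannot creep. The clean tiles must not touch the bench, and the other things on it stay where they are.

Things in the scene. Friction and masses are not known exactly. Their poses are not given: they have to be found in the camera images.
- stand: blue drying stand, fixed; place and yaw vary. Foot 110 x 357 mm, 14 mm high, carrying the tilted cradle: a right-angled V of ledge and low backboard, 345 mm long, with an end wall 45 mm high at its left end seen from the robot, open in front and at the right end. Origin: centre of the foot's underside; z up, y to the left along it, x the way the tiles face, away from the robot
- cradle: the stand's V. Origin: inner corner of ledge, backboard and end wall, 40 mm above the bench. z: up along the backboard, leaning 25 degrees from vertical towards the robot; x: out of the backboard; y: level along the ledge. Backboard: plane x = 0, 6 mm thick, only 50 mm high. Ledge: plane z = 0, 45 mm deep, from y = 0 (end wall) to y = -345 mm (open end)
- rack: steel draining rack, fixed; place and yaw vary. Base 222 x 92 mm, 12 mm thick; five slots open at the top, one behind the other at x = -80, -40, 0, 40, 80 mm, each 11.5 mm wide (x). Ribs reach 57 mm and side walls 62 mm above the bench, so the lower 45 to 50 mm of a tile is in the slot and the rest stands free. Origin: centre of its underside, z up
- tile1: white porcelain spotting tile, 9 mm thick (x), 64 mm wide (y), 90 mm tall (z), 0.1 to 0.16 kg; twelve shallow round wells on its +x face. Origin: centre of its lower end (the tile spans z = 0 to 90, x = -4.5 to 4.5 mm). If present it starts standing in the rack's slot at x = -80 mm, wells towards the rack's +x, lower end 12 mm and top 102 mm above the bench
- tile2: white porcelain spotting tile, 9 mm thick (x), 64 mm wide (y), 90 mm tall (z), 0.1 to 0.16 kg; twelve shallow round wells on its +x face. Origin: centre of its lower end (the tile spans z = 0 to 90, x = -4.5 to 4.5 mm). If present it starts standing in the rack's slot at x = -40 mm, wells towards the rack's +x, lower end 12 mm and top 102 mm above the bench
- tile3: white porcelain spotting tile, 9 mm thick (x), 64 mm wide (y), 90 mm tall (z), 0.1 to 0.16 kg; twelve shallow round wells on its +x face. Origin: centre of its lower end (the tile spans z = 0 to 90, x = -4.5 to 4.5 mm). If present it starts standing in the rack's slot at x = 0 mm, wells towards the rack's +x, lower end 12 mm and top 102 mm above the bench
- tile4: white porcelain spotting tile, 9 mm thick (x), 64 mm wide (y), 90 mm tall (z), 0.1 to 0.16 kg; twelve shallow round wells on its +x face. Origin: centre of its lower end (the tile spans z = 0 to 90, x = -4.5 to 4.5 mm). If present it starts standing in the rack's slot at x = 40 mm, wells towards the rack's +x, lower end 12 mm and top 102 mm above the bench
- tile5: white porcelain spotting tile, 9 mm thick (x), 64 mm wide (y), 90 mm tall (z), 0.1 to 0.16 kg; twelve shallow round wells on its +x face. Origin: centre of its lower end (the tile spans z = 0 to 90, x = -4.5 to 4.5 mm). If present it starts standing in the rack's slot at x = 80 mm, wells towards the rack's +x, lower end 12 mm and top 102 mm above the bench
- weight: end weight, about 0.36 kg, loose, standing on the bench on the robot's side of the gap between rack and stand: dark steel foot 36 mm (x) by 70 mm (y) and 22 mm high, with an upright aluminium stem in its middle, 16 mm (x) by 12 mm (y), from 22 to 72 mm high, to hold it by. Origin: centre of its underside, z up
- dropper: amber dropper bottle, 32 mm across, 75 mm high; loose bystander on the bench, to be left alone. Origin: centre of its underside
- jar: glass jar with white cap, 60 mm across, 80 mm high; loose bystander on the bench, to be left alone. Origin: centre of its underside
- dish: white dish, 90 mm across, 18 mm high; loose bystander on the bench, to be left alone. Origin: centre of its underside
- brush: cleaning brush lying flat, 170 mm long; loose bystander on the bench, to be left alone. Origin: by its middle
- washbottle: white wash bottle, 70 mm across, 170 mm high; loose bystander on the bench, to be left alone. Origin: centre of its underside
- beaker: glass beaker, 66 mm across, 85 mm high; loose bystander on the bench, to be left alone. Origin: centre of its underside
Mind the look-alikes: they are no part of the job. Leave any brown or red look-alike of the tile2 alone. Of the things shaped like the weight, the dark steel one is meant.

How it is judged:
By the outcome, as a careful person would: the job done as asked, in the order asked, and still so for the second after the job is handed in, with the robot touching nothing.
Of tile1, tile2, tile3, tile4, tile5 only 3 to 5 are there at a start; the rules pass over those that are not, and their reading is None.
At some moment in a run one of weight may be knocked a few centimetres aside while the robot is not near it.
It also fails if it takes over 210 s, if anything falls off the work surface, if the arm or the gripper's body presses on something with over 40 N, if the wrist force passes 120 N, or if a joint passes its speed limit or range.

ROBOT

A 7-joint arm with a two-finger parallel gripper is mounted at the origin on the work surface. World frame = base frame: x ahead of the robot, y to its left, z up, the work surface at z = 0. Lengths are in m, angles in rad, forces in N, time in s.
With the tool pointing down it reaches from about 0.425 to 0.95 m from the base axis. Payload 4.7 kg.
Tool frame: the origin (TCP) lies at the very end of the fingers, on their centre line; the grasp point (between the pads) lies 19 mm behind it; z points along the fingers, y is the direction in which the jaws open and shut (so a half turn about z gives the same grasp; the last joint's range is limited). The gripper opens to 87 mm and grips with 3 to 60 N. Pads are 19 mm wide; open, the fingers measure 117 mm over their backs; the gripper's body (75 mm by 190 mm) begins 51 mm behind the grasp point.
Start: joints at [-1.27, 0.469, -0.049, 1.532, 0.024, 1.141, -0.082], TCP at [0.219, 0.639, 0.223] pointing down, gripper open.
Joint ranges: [-2.59, 2.59], [-0.33, 1.99], [-1.39, 1.29], [0.1, 2.45], [-1.04, 4.18], [0.21, 1.99], [-2.66, 2.66]. Speed limits (rad/s): [2.57, 2.57, 3.14, 3.14, 3.14, 3.14, 3.14].

INTERFACE

Orientations are given as a rotation vector (axis times angle).
In Python, from bench import * gives the robot as it stands. Calls block until the motion is done:
- move_pose(position, orientation): joint-space move of the TCP to a pose.
- move_linear(position, frame=None, velocity=0.15, guard=None): straight line of the TCP; frame=None keeps the orientation; velocity is the mean speed in m/s. With guard (N) it stops when the force on the tool has changed by that much, and returns True; else False.
- move_j(angles): joint-space move.
- command_gripper(opening): finger opening in m; the grip force is fixed at half the most; returns when the fingers have stopped.
- hold(seconds).
- inverse_kinematics(position, orientation): joint angles nearest the present ones, or None.
- snapshot(name): name is "scene" or "top"; returns a dict with "img" (480x640x3 uint8, red, green, blue), "fx", "fy", "cx", "cy" (pixels), "k1" (the pictures are not rectified: a ray, as slopes to the right and down, at radius r is drawn at 1 + k1 r^2 times it, then the intrinsics apply), "xyz" and "attitude" of the camera in the world. Camera axes: x right, y down, z forward; pixel columns grow to the right and rows downward; lengths in m; the calibration is good to about 2 mm. A picture is of the moment at which its call begins. There is no depth.
A pose or a line that the arm cannot do raises PlanningError and nothing moves.
- finish_job(): hands the job in, once; it reports no verdict.
Readings, each from a call of its own:
- current_time(): time.
- current_joint_positions(): joint angles.
- current_qvel(): joint speeds.
- current_joint_efforts(): joint torques, N m.
- current_tcp_pos(): TCP position.
- current_tcp_rot(): TCP orientation.
- current_force(): force on the tool from outside, world axes, zero at the start.
- current_torque(): the same for the moment, N m.
- current_finger_gap(): finger opening in m.
Only numpy, scipy, OpenCV 4.12 (cv2) and the standard library are available. Lean on these libraries where they do the work, as an engineer would, in place of code of your own. Each camera call takes 0.05 s, during which the arm holds its last target. There are 200 camera calls.

## Working session

There is one attempt and no reset: what is moved stays moved. The work goes in short steps, each a Python script; the robot and the scene stay as the last script left them, time stands still between calls to the robot, and variables do not carry over. Pictures are saved under pics/ and viewed, about 12 in all and at most 16, crops included, and the job is handed in when it is done.

```bash
mkdir -p pics; ls; python3 - <<'E'
from bench import *
import cv2
for n in ("scene","top"):
    s=snapshot(n); cv2.imwrite(f"pics/{n}0.png",s["img"][:,:,::-1])
    print(n,{k:v for k,v in s.items() if k!="img"})
print(current_time(),current_tcp_pos(),current_tcp_rot())
E
```

```text
pics
scene {'fx': 597.8446602141448, 'fy': 597.8446602141448, 'cx': 305.5792447641916, 'cy': 237.59074688201594, 'k1': -0.02342615422435746, 'xyz': array([1.39400181, 0.44215007, 1.28639555]), 'attitude': array([-1.33803619, -2.3463149 ,  0.78901103])}
top {'fx': 601.2666039953477, 'fy': 601.2666039953477, 'cx': 318.2495513651029, 'cy': 233.91005964593623, 'k1': -0.1666672805695424, 'xyz': array([4.63189129e-01, 1.30865878e-03, 1.61273295e+00]), 'attitude': array([-2.20084219,  2.19778218, -0.07159047])}
0.1 [0.21842887 0.63811316 0.22157006] [-5.15569583e-01 -3.09879728e+00  2.82083755e-03]
```

View pics/scene0.png

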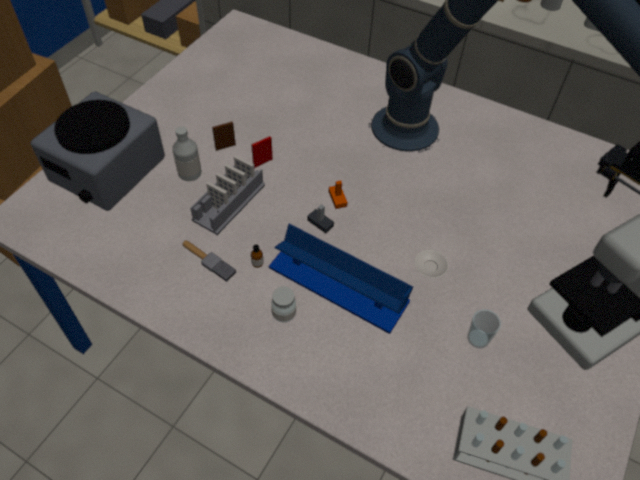

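View pics/top0.png

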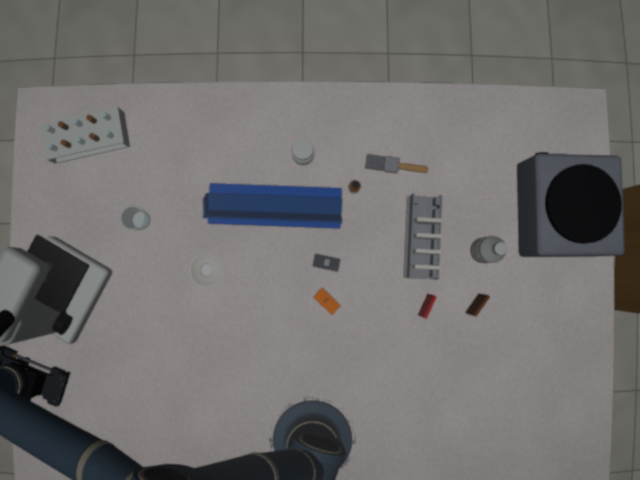

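Scene: rack at about (228,195) with tiles, stand (340,275), dark weight (320,218), orange look-alike (338,194), red/brown tile look-alikes (262,151)/(224,135). The weight candidates are dark steel at top px (327,262) and orange at (327,300). The dark one fits. I'll enlarge to confirm.

```bash
cat > h.py <<'E'
from bench import *
import numpy as np, cv2
from scipy.spatial.transform import Rotation as R
def ray(s,uv):
    uv=np.atleast_2d(np.asarray(uv,float)); d=np.c_[(uv[:,0]-s["cx"])/s["fx"],(uv[:,1]-s["cy"])/s["fy"]]
    u=d.copy()
    for _ in range(20): u=d/(1+s["k1"]*(u**2).sum(1,keepdims=True))
    return R.from_rotvec(s["attitude"]).apply(np.c_[u,np.ones(len(u))])
def onz(s,uv,z):
    d=ray(s,uv); return s["xyz"]+d*((z-s["xyz"][2])/d[:,2])[:,None]
def proj(s,P):
    p=R.from_rotvec(s["attitude"]).inv().apply(np.atleast_2d(P)-s["xyz"]); u=p[:,:2]/p[:,2:]
    u=u*(1+s["k1"]*(u**2).sum(1,keepdims=True)); return u*[s["fx"],s["fy"]]+[s["cx"],s["cy"]]
def crop(s,x,y,w,h,k): return cv2.resize(s["img"][y:y+h,x:x+w,::-1],None,fx=k,fy=k,interpolation=cv2.INTER_CUBIC)
E
python3 - <<'E'
from h import *
a=snapshot("scene");b=snapshot("top")
im=np.vstack([np.hstack([crop(a,180,145,100,100,4),crop(b,385,180,100,100,4)]),np.hstack([crop(a,260,160,160,80,2.5),crop(b,200,170,160,80,2.5)])])
im=cv2.convertScaleAbs(im,alpha=1.6)
cv2.imwrite("pics/c1.png",im);print(im.shape)
# stand: top-view blue mask
hsv=cv2.cvtColor(b["img"],cv2.COLOR_RGB2HSV)
m=cv2.inRange(hsv,(100,120,40),(125,255,255)); m[:170]=0;m[240:]=0;m[:,:190]=0;m[:,360:]=0
c=max(cv2.findContours(m,0,2)[0],key=cv2.contourArea); print("blue poly",cv2.approxPolyDP(c,3,True)[:,0].tolist())
v=hsv[:,:,2]
for x in (230,270,310): print(x,[tuple(int(q) for q in b["img"][y,x]) for y in range(178,234,2)])
E
```

```text
(600, 800, 3)
blue poly [[209, 209], [340, 212], [340, 189], [211, 184]]
230 [(138, 133, 133), (137, 132, 131), (133, 129, 130), (70, 80, 116), (42, 66, 119), (42, 67, 119), (42, 67, 120), (41, 65, 116), (41, 57, 90), (41, 60, 93), (41, 60, 94), (41, 61, 94), (40, 60, 94), (41, 60, 94), (42, 61, 94), (41, 60, 94), (39, 54, 81), (39, 47, 65), (39, 47, 64), (38, 50, 71), (41, 60, 96), (42, 67, 118), (42, 67, 119), (92, 95, 114), (132, 129, 128), (133, 129, 129), (133, 129, 128), (132, 128, 128)]
270 [(137, 133, 133), (139, 136, 135), (137, 134, 133), (116, 115, 122), (49, 69, 117), (39, 66, 119), (38, 65, 118), (40, 65, 119), (38, 60, 106), (39, 58, 92), (39, 60, 95), (39, 60, 95), (38, 60, 95), (38, 59, 95), (38, 60, 95), (39, 60, 95), (39, 59, 94), (36, 49, 74), (36, 45, 65), (37, 46, 66), (38, 52, 80), (40, 62, 103), (39, 66, 119), (43, 67, 117), (112, 112, 120), (138, 135, 134), (138, 134, 134), (136, 133, 132)]
310 [(140, 136, 135), (139, 135, 134), (137, 133, 132), (136, 132, 132), (103, 105, 120), (40, 65, 117), (38, 64, 118), (37, 64, 118), (37, 64, 118), (37, 58, 100), (38, 58, 92), (38, 59, 93), (38, 58, 92), (38, 58, 93), (38, 58, 92), (39, 59, 93), (39, 59, 93), (39, 57, 90), (37, 47, 67), (37, 46, 64), (37, 46, 65), (37, 54, 84), (39, 63, 109), (39, 66, 119), (54, 71, 114), (120, 118, 122), (137, 133, 132), (137, 134, 133)]
```

View pics/c1.png

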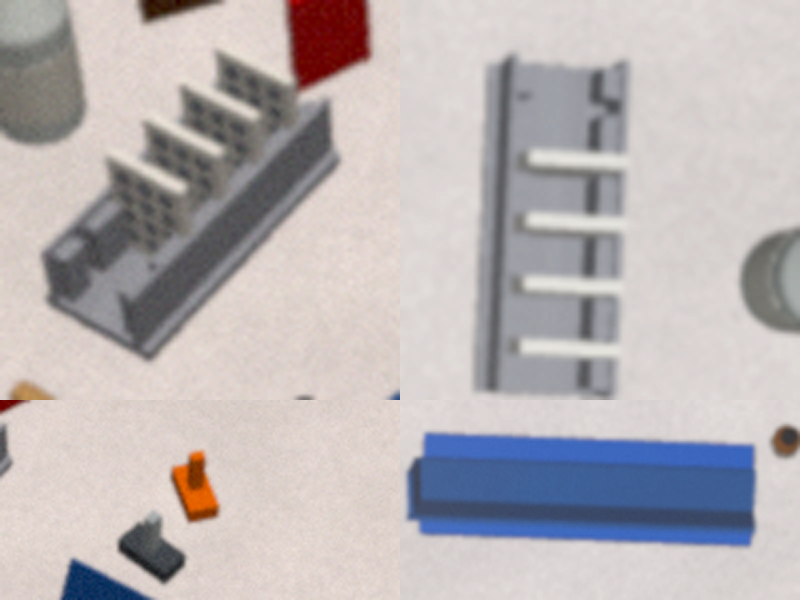

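Tiles 1–4 are present; the far slot (tile5) is empty. Their wells face away from the robot. The weight meant is the dark steel one, top px (327,262); the orange one at (327,300) is the look-alike. Next I measure the tile tops, the cradle corner line and the weight.

```bash
cat >> h.py <<'E'
def tri(a,ua,b,ub):
    d1=ray(a,ua)[0];d2=ray(b,ub)[0]; A=np.c_[d1,-d2]; t=np.linalg.lstsq(A,b["xyz"]-a["xyz"],rcond=None)[0]
    p=a["xyz"]+t[0]*d1; q=b["xyz"]+t[1]*d2; return (p+q)/2, np.linalg.norm(p-q)
def blobs(m,amin):
    n,l,st,c=cv2.connectedComponentsWithStats(m); out=[]
    for i in range(1,n):
        if st[i,4]>=amin:
            ys,xs=np.nonzero(l==i); out.append((xs,ys,c[i],st[i]))
    return out
def half(v,lo=None,hi=None):
    "first half-level crossing index of a profile"
    lo=v[0] if lo is None else lo; hi=v[-1] if hi is None else hi; w=(np.asarray(v,float)-lo)/(hi-lo)-.5
    i=np.nonzero(w>0)[0][0]; return i-1+(-w[i-1])/(w[i]-w[i-1])
E
python3 - <<'E'
from h import *
b=snapshot("top");a=snapshot("scene")
g=b["img"].astype(float)
# corner line: blue channel 94->65
P=[]
for x in range(222,334,4):
    r0=int(203+(x-222)*.035); col=g[r0:r0+14,x-1:x+2,2].mean(1); k=int(np.argmin(col)); 
    hi=g[r0-2:r0+2,x-1:x+2,2].mean(); lo=col[k]
    P.append((x,r0+half(col[:k+1],hi,lo)))
W=onz(b,P,0.040); c=np.polyfit(W[:,1],W[:,0],1); print("corner x=%.4f*y+%.4f"%tuple(c),"rms",np.std(W[:,0]-np.polyval(c,W[:,1])),"yaw deg",-np.degrees(np.arctan(c[0])))
# foot far edge z=.014
Q=[]
for x in range(222,334,4):
    col=g[176:196,x-1:x+2,0].mean(1); Q.append((x,176+half(col,138,40)))
W=onz(b,Q,.014); f=np.polyfit(W[:,1],W[:,0],1); print("foot far",f)
Q=[]
for x in range(222,334,4):
    r0=int(219+(x-222)*.035);col=g[r0:r0+16,x-1:x+2,0].mean(1); Q.append((x,r0+half(col,40,136)))
W=onz(b,Q,.014); f=np.polyfit(W[:,1],W[:,0],1); print("foot near",f)
# ends of the ledge along rows 198..206
for r in (198,200,202,204,206):
    print(r,[int(v) for v in g[r,200:216,2]],[int(v) for v in g[r,334:346,0]], onz(b,[[334+half(g[r,334:346,0],39,135),r]],.048)[0])
for r in (186,188,190): print(r,[int(v) for v in g[r,204:218,0]],[int(v) for v in g[r,334:346,0]])
# tiles
roi=b["img"][190:285,400:450]; print("maxes",roi.max((0,1)))
m=(b["img"].min(2)>150).astype(np.uint8); mm=np.zeros_like(m); mm[205:275,414:442]=m[205:275,414:442]
for xs,ys,cc,st in blobs(mm,20):
    w=onz(b,np.c_[xs,ys],.102); print("tile top",cc,st,w.mean(0)[:2],"fit",np.polyfit(w[:,1],w[:,0],1)[0], w[:,1].min(),w[:,1].max())
# weight
d=(b["img"].max(2)<95).astype(np.uint8); mm=np.zeros_like(d); mm[245:280,305:350]=d[245:280,305:350]
for xs,ys,cc,st in blobs(mm,30):
    w=onz(b,np.c_[xs,ys],.022)[:,:2]; print("weight",cc,st,cv2.minAreaRect(w.astype(np.float32)*1000))
print(np.array2string(b["img"][255:272,308:346,0],max_line_width=250))
E
```

```text
corner x=0.0356*y+0.6028 rms 0.00010819537593431915 yaw deg -2.0365577747614307
foot far [0.03514325 0.67712653]
foot near [0.03568784 0.56805221]
198 [128, 127, 116, 96, 76, 62, 56, 64, 81, 92, 94, 94, 94, 94, 94, 95] [38, 37, 36, 36, 36, 38, 42, 67, 104, 131, 137, 136] [ 0.64218452 -0.07673431  0.048     ]
200 [128, 125, 114, 98, 83, 68, 56, 64, 81, 92, 94, 94, 94, 94, 95, 95] [38, 39, 38, 38, 38, 38, 40, 59, 99, 130, 137, 137] [ 0.63691993 -0.07714289  0.048     ]
202 [129, 126, 116, 100, 84, 67, 57, 62, 80, 90, 95, 93, 93, 94, 94, 94] [39, 38, 39, 37, 39, 37, 41, 60, 99, 129, 135, 136] [ 0.63165687 -0.07711364  0.048     ]
204 [129, 127, 118, 102, 86, 68, 56, 61, 79, 91, 93, 93, 94, 94, 94, 94] [38, 39, 40, 38, 38, 39, 43, 67, 104, 129, 135, 136] [ 0.62639556 -0.07670732  0.048     ]
206 [130, 129, 118, 103, 88, 71, 58, 61, 80, 92, 94, 94, 94, 94, 94, 93] [38, 39, 39, 39, 39, 39, 45, 70, 105, 128, 134, 135] [ 0.62113781 -0.07655523  0.048     ]
186 [137, 137, 137, 135, 123, 93, 59, 43, 42, 44, 44, 44, 42, 43] [133, 133, 133, 133, 133, 132, 133, 134, 135, 136, 136, 137]
188 [136, 
[... 2341 characters left out ...]
62  63  64  61  61  61  61  61  62  61  60  66  88 117 133 137 138 138 138 138]
 [134 136 138 138 136 133 133 134 130 122 118 115 111 102  95  86  82  77  72  70  66  63  63  61  62  62  61  61  61  68  96 124 135 137 138 139 138 138]
 [134 135 138 138 136 135 136 138 137 134 133 133 132 127 123 118 114 108 101  95  87  81  76  71  65  65  63  62  63  73 102 129 136 137 137 138 139 137]
 [134 135 137 138 136 136 137 138 138 136 136 137 137 137 136 134 132 129 125 122 119 115 109  98  90  85  80  74  72  84 110 131 137 136 137 138 139 137]
 [135 135 137 138 137 137 137 138 137 136 136 137 138 139 138 137 136 135 135 134 134 133 130 123 119 116 111 102  98 105 123 134 137 137 138 138 138 137]]
```

```bash
python3 - <<'E'
from h import *
b=snapshot("top");a=snapshot("scene")
g=b["img"].astype(float)
print("wall inner",onz(b,[[207.65,202]],.049)[0], "foot L",onz(b,[[209.3,188]],.014),"foot R",onz(b,[[341.4,190]],.014))
T=[]
for r in (219.5,235.5,251.5,267.5):
    pts=[]
    for x in range(420,436,2):
        rr=np.arange(int(r)-6,int(r)+8); v=g[rr,x-1:x+2].mean((1,2)); w=np.clip(v-0.5*(v.max()+np.median(v)),0,None); pts.append((x,(w*rr).sum()/w.sum()))
    W=onz(b,pts,.102); c=np.polyfit(W[:,1],W[:,0],1)
    rc=int(round(np.mean([p[1] for p in pts]))); row=g[rc-1:rc+1,408:426].mean((0,2))
    xl=408+np.nonzero(row>125)[0][0]; k=xl-408; xl=408+k-1+(125-row[k-1])/(row[k]-row[k-1])
    L=onz(b,[[xl,rc]],.102)[0]
    T.append((c[0],np.polyval(c,L[1]-.032),L[1]-.032)); print(np.round(T[-1],4),[int(q) for q in row])
T=np.array(T)
# rack base edges z=.012: left and right outline at rows
for x in (): pass
row=[(int(v)) for v in g[225:230,400:446].mean((0,2))]; print(row)
out=a["img"].copy()
for s,yx in T[:,[0,1]].tolist() and [(t[0],(t[1],t[2])) for t in T]:
    e=np.array([s,1])/np.hypot(s,1)
    for k in (-.032,.032):
        for dx in (-.0045,.0045):
            p=proj(a,[[yx[0]+e[0]*k+dx,yx[1]+e[1]*k,.102]])[0]; print(np.round(p,1),end=" ")
            cv2.circle(out,tuple(int(round(v*16)) for v in p),8,(255,0,0),1,cv2.LINE_AA,4)
# cradle overlay
psi=np.arctan(-.0356); 
np.save("T.npy",T)
ey=np.array([-np.sin(psi),np.cos(psi),0]); ex=np.array([np.cos(psi),np.sin(psi),0]); ez=np.array([0,0,1.])
cx=np.cos(np.radians(25))*ex+np.sin(np.radians(25))*ez; cz=-np.sin(np.radians(25))*ex+np.cos(np.radians(25))*ez
yo=-0.077+.345*np.cos(psi); o=np.array([.0356*yo+.6028,yo,.04])
np.savez("cr.npz",o=o,Rc=np.c_[cx,ey,cz])
for p in ([0,0,0],[0,0,.05],[0,-.345,0],[0,-.345,.05],[.045,0,0],[.045,-.345,0],[0,0,.045]):
    q=o+np.c_[cx,ey,cz]@p
    cv2.circle(out,tuple(int(round(v*16)) for v in proj(a,q)[0]),8,(255,255,0),1,cv2.LINE_AA,4)
s2=dict(a,img=out); im=np.hstack([crop(s2,185,150,90,100,4),crop(s2,265,222,150,100,4)[:, :440] if 0 else cv2.resize(crop(s2,265,222,150,100,4),(440,400))])
cv2.imwrite("pics/c2.png",cv2.convertScaleAbs(im,alpha=1.6)); print(im.shape,o)
E
```

```text
wall inner [0.63120767 0.27438297 0.049     ] foot L [[0.67277907 0.27659291 0.014     ]] foot R [[ 0.66762464 -0.07809348  0.014     ]]
[ 0.0571  0.5825 -0.2991] [90, 72, 58, 66, 85, 92, 85, 80, 89, 116, 132, 138, 137, 137, 137, 137, 137, 136]
[ 0.0702  0.5425 -0.297 ] [79, 60, 63, 84, 94, 87, 78, 83, 106, 128, 137, 138, 138, 138, 139, 138, 137, 137]
[ 0.0794  0.5026 -0.2947] [65, 62, 80, 91, 88, 79, 79, 96, 123, 136, 138, 138, 138, 138, 139, 139, 139, 138]
[ 0.0744  0.4626 -0.2921] [61, 72, 88, 91, 84, 80, 92, 122, 136, 139, 139, 139, 139, 139, 139, 139, 139, 139]
[135, 135, 135, 135, 131, 111, 95, 94, 82, 64, 60, 75, 91, 98, 100, 99, 100, 100, 100, 100, 100, 100, 101, 101, 101, 100, 99, 98, 98, 98, 93, 75, 58, 56, 71, 93, 99, 99, 95, 90, 102, 118, 129, 131, 131, 131]
[207.8 181.2] [205.9 183.3] [226.6 191.2] [224.6 193.3] [217.3 172.1] [215.3 174.2] [235.7 182. ] [233.8 184.1] [226.5 163.3] [224.6 165.3] [244.7 173.1] [242.8 175.2] [235.5 154.9] [233.6 156.8] [253.6 164.3] [251.8 166.4] (400, 800, 3) [0.61233302 0.26778159 0.04      ]
```

View pics/c2.png

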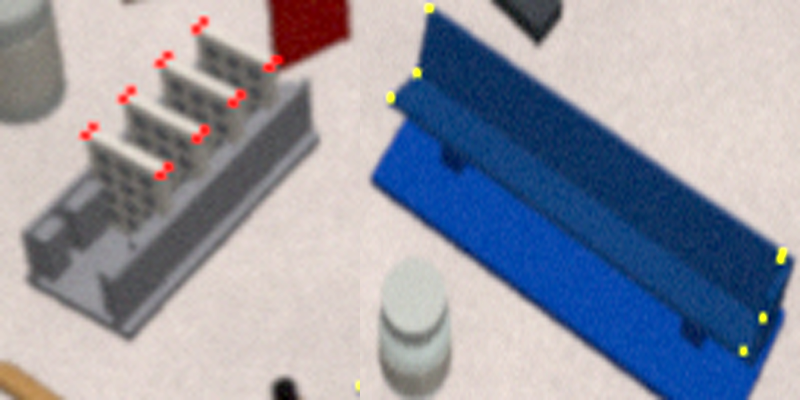

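Overlay check: the tile tops and cradle corners fit, but in y they sit about 3–5 mm too far right. The ledge end had been confused with the foot end. I correct y and check reachability.

```bash
cat >> h.py <<'E'
C=np.load("cr.npz"); O=C["o"]+C["Rc"][:,1]*0.0052; Rc=C["Rc"]
PSI=np.radians(-3.5); DZ=0.058; GY=-0.005
Rrack=R.from_euler("z",PSI).as_matrix()
T=np.load("T.npy")[::-1]          # tile1..4: slope, x, y
def tool(Rt,s=-1): return R.from_matrix(np.c_[s*Rt[:,1],s*Rt[:,0],-Rt[:,2]])
def pick(i):
    tx=T[i,1]; ty=T[i,2]+.003
    o=np.array([tx,ty,.012]); return o+Rrack@[0,GY,DZ], tool(Rrack).as_rotvec()
PHI=np.arcsin(9/46.87)
def tileR(phi): return Rc@R.from_euler("z",-phi).as_matrix()   # right edge (-y) back to the board when phi>0
def place(p,phi): # p: back-right lower corner in the cradle frame
    Rt=tileR(phi); return O+Rc@np.asarray(p)+Rt@[.0045,.032+GY,DZ], tool(Rt).as_rotvec()
E
python3 - <<'E'
import h; from h import *
Rt=tileR(PHI); print("check: left-right in cradle", Rc.T@(Rt@[0,.064,0]))
for s in (-1,1):
    h.tool.__defaults__=(s,)
    for i in range(4):
        P,o=pick(i); print(s,i,P,[None if q is None else np.round(q,2).tolist() for q in (inverse_kinematics(P,o),inverse_kinematics(P+[0,0,.16],o))])
    for k in range(4):
        P,o=place([0,-.065-.0469*k,0],PHI*(k>0)); print(s,k,P,[None if q is None else np.round(q,2).tolist() for q in (inverse_kinematics(P,o),inverse_kinematics(P+Rc@[.01,0,.13],o))])
E
```

```text
check: left-right in cradle [1.22893109e-02 6.28090188e-02 3.86220999e-19]
-1 0 [ 0.46229012 -0.29411347  0.07      ] [[-0.28, 0.73, 1.11, 2.02, -0.83, 0.94, -1.92], [-0.35, 0.42, 1.12, 1.87, -0.42, 1.12, -2.27]]
-1 1 [ 0.50229749 -0.29672656  0.07      ] [[-0.28, 0.78, 1.11, 1.94, -0.85, 0.99, -1.96], [-0.33, 0.5, 1.12, 1.79, -0.49, 1.16, -2.26]]
-1 2 [ 0.54219307 -0.29895109  0.07      ] [[-0.27, 0.83, 1.11, 1.85, -0.87, 1.04, -2.01], [-0.31, 0.58, 1.12, 1.71, -0.55, 1.21, -2.25]]
-1 3 [ 0.58220499 -0.30104718  0.07      ] [[-0.27, 0.89, 1.1, 1.76, -0.89, 1.09, -2.05], [-0.28, 0.65, 1.11, 1.62, -0.61, 1.26, -2.26]]
-1 0 [0.59074555 0.23572932 0.09446763] [[-0.5, 0.42, -0.08, 2.05, 0.75, 0.41, 1.88], [-0.54, 0.19, -0.09, 2.02, 0.49, 0.63, 2.13]]
-1 1 [0.59364832 0.18732887 0.09662333] [[-0.46, 0.39, -0.03, 2.09, 0.69, 0.35, 1.82], [-0.52, 0.15, -0.01, 2.07, 0.42, 0.59, 2.07]]
-1 2 [0.59197974 0.14045856 0.09662333] [[-0.38, 0.37, -0.02, 2.13, 0.66, 0.3, 1.92], [-0.5, 0.12, 0.06, 2.11, 0.36, 0.55, 2.21]]
-1 3 [0.59031116 0.09358825 0.09662333] [[-0.28, 0.35, -0.02, 2.16, 0.61, 0.26, 
[... 408 characters left out ...]
, [-0.18, 0.48, 0.88, 1.7, -0.4, 1.15, 0.75]]
1 3 [ 0.58220499 -0.30104718  0.07      ] [[-0.27, 0.89, 1.11, 1.76, -0.89, 1.1, 1.09], [-0.18, 0.56, 0.9, 1.61, -0.46, 1.2, 0.76]]
1 0 [0.59074555 0.23572932 0.09446763] [[-0.91, 0.44, 0.44, 2.07, 0.17, 0.3, -0.74], [-0.96, 0.19, 0.39, 2.05, 0.33, 0.59, -0.87]]
1 1 [0.59364832 0.18732887 0.09662333] [[-0.83, 0.42, 0.44, 2.11, 0.11, 0.26, -0.79], [-0.9, 0.15, 0.42, 2.09, 0.3, 0.56, -0.95]]
1 2 [0.59197974 0.14045856 0.09662333] [[-0.73, 0.39, 0.41, 2.15, 0.07, 0.23, -0.67], [-0.86, 0.11, 0.46, 2.13, 0.26, 0.53, -0.84]]
1 3 [0.59031116 0.09358825 0.09662333] [[-0.55, 0.36, 0.3, 2.17, 0.15, 0.21, -0.66], [-0.82, 0.09, 0.52, 2.16, 0.21, 0.51, -0.7]]
```

```bash
cat >> h.py <<'E'
tool.__defaults__=(1,)
def grab(i):
    P,o=pick(i); command_gripper(.025)
    move_pose(P+[0,0,.16],o); hit=move_linear(P,velocity=.1,guard=10)
    if hit: print("HIT at",current_tcp_pos()-P,current_force())
    command_gripper(0); gap=current_finger_gap(); move_linear(P+[0,0,.16],velocity=.12)
    print("tile",i+1,"gap",round(gap,4),round(current_finger_gap(),4),"t",current_time(),current_force())
E
python3 - <<'E'
from h import *
p=current_tcp_pos(); move_linear(p+[0,0,.12],velocity=.2)
command_gripper(.025)
print(current_time())
P,o=pick(0); move_pose([.45,0,.34],o); print(current_time())
grab(0)
a=snapshot("scene"); cv2.imwrite("pics/c3.png",cv2.convertScaleAbs(crop(a,150,80,200,150,4),alpha=1.5))
E
```

```text
2.3583
4.775
tile 1 gap 0.0089 0.0084 t 9.875 [-0.63067507  0.87723233 -1.34697257]
```

View pics/c3.png

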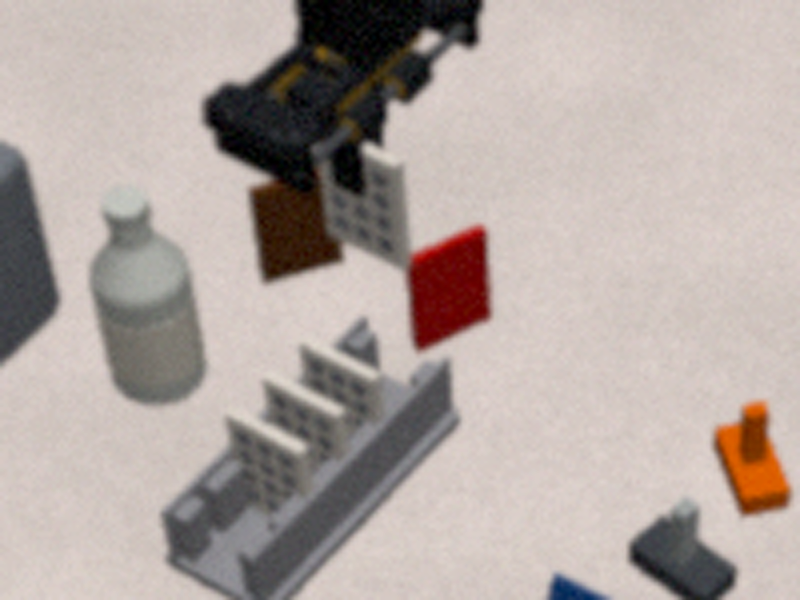

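```bash
python3 - <<'E'
from h import *
a=snapshot("scene");b=snapshot("top"); p=current_tcp_pos(); print("tcp",p)
im=cv2.convertScaleAbs(crop(a,225,105,40,45,16),alpha=1.5)
# predicted tile corners (front face) for the assumed grasp
for gy,c in ((-.005,(0,255,255)),(-.010,(0,0,255))):
    o=p-Rrack@[0,gy,DZ]
    for y in(-.032,.032):
        for z in (0,.09):
            q=proj(a,o+Rrack@[.0045,y,z])[0]; cv2.circle(im,tuple(int(v) for v in (q-[225,105]+.5)*16),5,c,-1)
q=proj(a,p)[0]; cv2.circle(im,tuple(int(v) for v in (q-[225,105]+.5)*16),5,(0,255,0),-1)
cv2.imwrite("pics/c4.png",im[:600])
E
```

```text
tcp [ 0.46198234 -0.29397077  0.22945252]
```

View pics/c4.png

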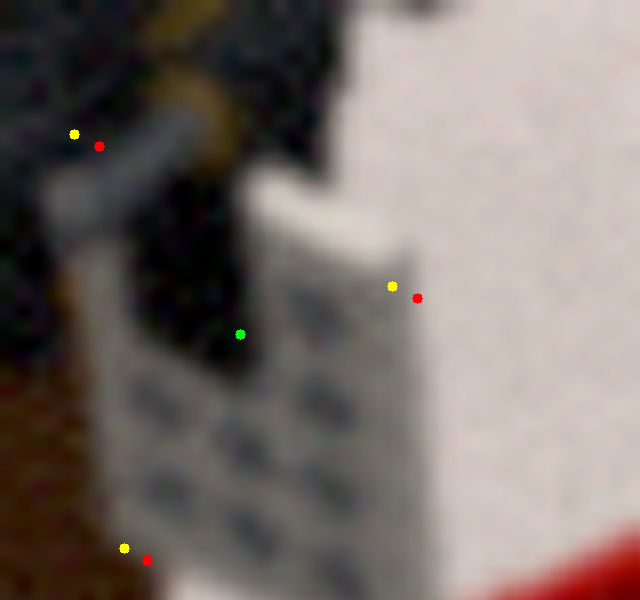

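The in-hand overlay (yellow) matches the tile edges within about 1 px, so the grasp offsets are right and the tile hangs straight. Placing tile 1 by touch.

```bash
cat >> h.py <<'E'
def crd(q): return Rc.T@(np.asarray(q)-O)
def rel(d,v=.02,g=None):
    "relative move in cradle axes"
    p0=current_tcp_pos(); h=move_linear(p0+Rc@np.asarray(d,float),velocity=v,guard=g)
    return h, np.round(Rc.T@(current_tcp_pos()-p0)*1000,1), np.round(Rc.T@current_force(),1)
E
python3 - <<'E'
from h import *
P,o=place([.004,-.064-.008,.006],0)
q=current_tcp_pos(); 
move_pose(P+Rc@[.02,0,.12],o); print(current_time(),crd(current_tcp_pos()),current_force())
move_linear(P+Rc@[.008,0,0],velocity=.1); print("above",current_time(),Rc.T@current_force())
f0=current_force()
print("wall",rel([0,.02,0],.015,3)); print(crd(current_tcp_pos())-[.0045,.032+GY,DZ])
np.save("q1.npy",crd(current_tcp_pos()))
b=snapshot("top");a=snapshot("scene")
cv2.imwrite("pics/c5.png",cv2.convertScaleAbs(np.hstack([crop(a,340,220,80,100,5),crop(b,190,150,80,100,5)]),alpha=1.5))
E
```

```text
11.95 [ 0.02908159 -0.04634197  0.1839848 ] [ 0.27425747 -0.87536406 -1.29290556]
above 13.3083 [-1.50253299  0.30943329 -1.92795464]
wall (True, array([-1.4, 11.2, -0.6]), array([-1.1, -1.7, -1.7]))
[ 0.01107927 -0.06070893  0.00577728]
```

View pics/c5.png

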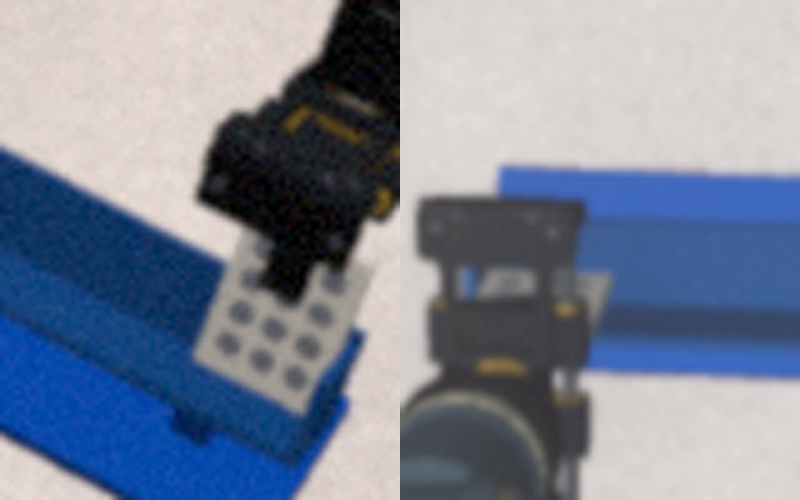

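```bash
python3 - <<'E'
from h import *
off=np.array([.0045,.032+GY,DZ])
print(rel([-.005,-.001,0],.03,4)); 
print("down",rel([0,0,-.02],.02,5)); print(crd(current_tcp_pos())-off)
rel([0,0,.0006])
print("back",rel([-.015,0,0],.02,4)); print(crd(current_tcp_pos())-off)
rel([.0003,0,-.0006])
np.save("q1.npy",crd(current_tcp_pos())-off)
command_gripper(.025); print(current_finger_gap(),current_time()); rel([0,0,.06],.1)
rel([0,-.0,.06],.15)
move_pose([.45,-.1,.33],pick(1)[1])
b=snapshot("top");a=snapshot("scene")
cv2.imwrite("pics/c6.png",cv2.convertScaleAbs(np.hstack([crop(a,340,220,80,100,5),crop(b,190,150,80,100,5)]),alpha=1.5)); print(current_time())
E
```

```text
(False, array([-5.6, -1.1, -0.1]), array([-0.8,  0.1, -0.6]))
down (True, array([ 0.7,  0.1, -6.4]), array([-0.4, -0.4,  5.3]))
[ 0.00548187 -0.06172179 -0.00095963]
back (True, array([-3.4, -0. ,  0. ]), array([1.3, 0.1, 0.1]))
[ 0.00200239 -0.06182924 -0.00051617]
0.02486162411188686 16.6083
19.4083
```

View pics/c6.png

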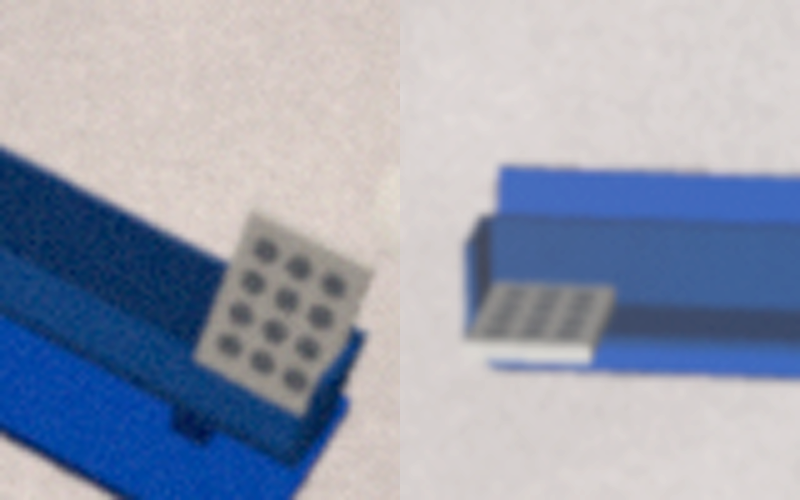

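Tile 1 stands flat on the board and close to the end wall: crop left panel (290,310), right panel (540,320). Now tile 2.

```bash
cat >> h.py <<'E'
OFF=np.array([.0045,.032+GY,DZ]); PH=np.radians(11.2)
def putfan(y,phi=PH):
    b0=np.array([.001,0,-.0005])
    P,o=place(b0+[.009,y,.008],phi)
    move_pose(P+Rc@[.012,0,.12],o); move_linear(P+Rc@[.003,0,.03],velocity=.15); move_linear(P,velocity=.06)
    def corner(): return np.round((Rc.T@(current_tcp_pos()-O)-Rc.T@tileR(phi)@OFF)*1000,1)
    print("down",rel([0,0,-.02],.02,5)[0],corner()); rel([0,0,.0006])
    print("back",rel([-.018,0,0],.02,4),corner()); rel([.0003,0,-.0006])
    command_gripper(.025); rel([0,0,.06],.1); rel([0,0,.06],.2); print("t",current_time())
def look(name,ax=300,bx=190):
    b=snapshot("top");a=snapshot("scene")
    cv2.imwrite(f"pics/{name}.png",cv2.convertScaleAbs(np.hstack([crop(a,ax,220,120,100,4),crop(b,bx,160,80,100,4)]),alpha=1.5))
E
python3 - <<'E'
from h import *
grab(1)
putfan(-.1069)
move_pose([.45,-.1,.33],pick(2)[1]); look("c7")
E
```

```text
tile 2 gap 0.0089 0.0091 t 24.2667 [-0.44782218  0.09972239 -0.92321718]
down True [  10.4 -106.7   -1. ]
back (True, array([-7.9,  0. ,  0. ]), array([1.4, 0.1, 0.4])) [   2.3 -106.7   -0.5]
t 30.9
```

View pics/c7.png

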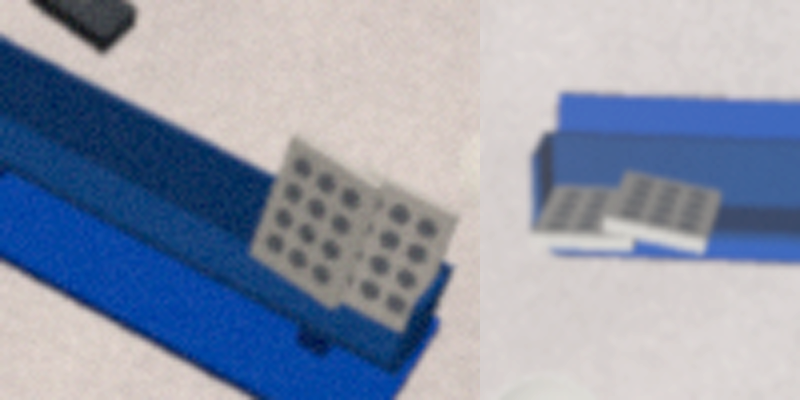

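Tile 2 overlaps tile 1 in front, with its right edge back at the board (right panel 605–720, 170–250). On to tiles 3 and 4.

```bash
python3 - <<'E'
from h import *
grab(2)
putfan(-.1537)
move_pose([.45,-.1,.33],pick(3)[1]); look("c8")
grab(3)
putfan(-.2005)
move_pose([.40,-.25,.33],pick(3)[1]); look("c9")
b=snapshot("top")
cv2.imwrite("pics/w1.png",b["img"][:,:,::-1])
E
```

```text
tile 3 gap 0.0087 0.009 t 37.1083 [ 0.1550226   0.94522141 -1.10551764]
down True [  10.4 -153.6   -1. ]
back (True, array([-8.2, -0. ,  0. ]), array([ 1.2,  0.4, -0.2])) [   2.1 -153.7   -0.5]
t 43.6083
tile 4 gap 0.0091 0.0085 t 49.75 [ 0.20402429 -0.938613   -1.37331979]
down True [  10.4 -200.3   -0.9]
back (True, array([-8. ,  0.1,  0.1]), array([ 1.6, -1.2,  0.3])) [   2.  -200.3   -0.4]
t 56.15
```

View pics/c9.png

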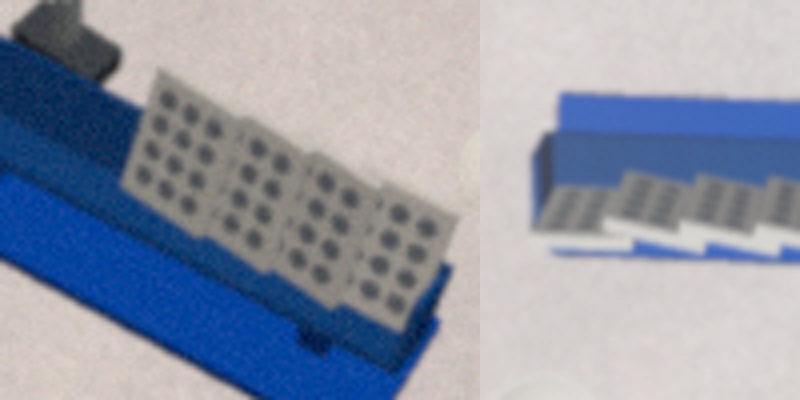

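The fan of four is good. The weight seems to have been knocked aside (scene px ≈ (316,230) now). Re-measuring it.

```bash
cat >> h.py <<'E'
def weight(b,x0=295,x1=365,y0=222,y1=285):
    im=b["img"][y0:y1,x0:x1].astype(int); hsv=cv2.cvtColor(b["img"],cv2.COLOR_RGB2HSV)[y0:y1,x0:x1]
    m=((im.max(2)<118)&(hsv[:,:,1]<70)).astype(np.uint8)
    bl=max(blobs(m,60),key=lambda q:len(q[0])); mask=np.zeros_like(m); mask[bl[1],bl[0]]=1
    c=max(cv2.findContours(mask,0,1)[0],key=cv2.contourArea)[:,0]
    w=onz(b,c+[x0,y0],.020)[:,:2]; r=cv2.minAreaRect((w*1000).astype(np.float32))
    f=np.zeros_like(m); cv2.fillPoly(f,[c],1); f=cv2.erode(f,np.ones((5,5)))
    st=(f>0)&(im.min(2)>88); ys,xs=np.nonzero(st)
    return r, (np.c_[xs,ys].mean(0)+[x0,y0] if len(xs) else None), len(xs)
E
python3 - <<'E'
from h import *
b=snapshot("top");r,st,n=weight(b); print(r,st,n)
if st is not None: print("stem top",onz(b,[st],.072),"mid",onz(b,[st],.060))
im=b["img"].copy(); box=cv2.boxPoints(r)/1000
for p in box:
    u=proj(b,[*p,.02])[0]; cv2.circle(im,tuple(int(round(v*16)) for v in u),8,(255,0,0),1,cv2.LINE_AA,4)
s=snapshot("scene")
A=crop(dict(img=im),265,175,100,120,4); B=cv2.resize(crop(s,290,190,60,72,6),(400,480))
cv2.imwrite("pics/w2.png",cv2.convertScaleAbs(np.hstack([A,B]),alpha=1.5))
E
```

```text
((512.41357421875, -27.754352569580078), (71.22696685791016, 37.480674743652344), 80.07186126708984) [322.90322581 247.19354839] 31
stem top [[ 0.51254014 -0.02755967  0.072     ]] mid [[ 0.51292451 -0.02778451  0.06      ]]
```

View pics/w2.png

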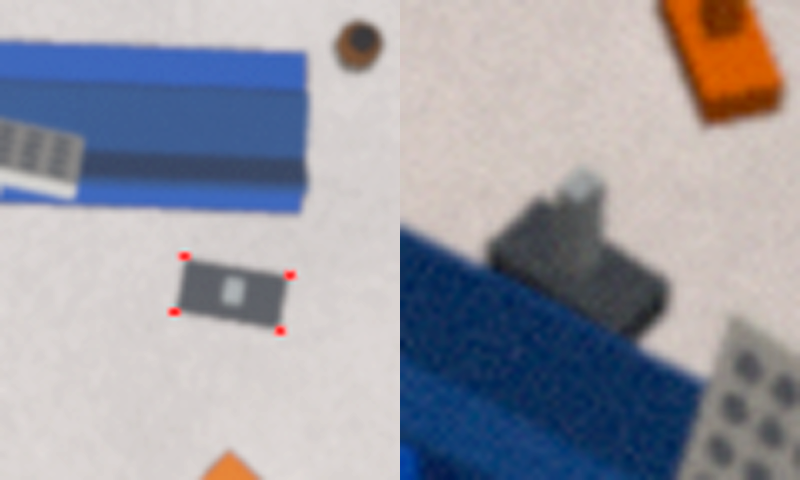

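```bash
python3 - <<'E'
from h import *
Rt=tileR(PH)
for name in("top",):
    s=snapshot(name); g=s["img"].astype(float)[:,:,0]
    n=Rt[:,0]; p0=O+Rc@[.002,-.2005,0]+Rt@[.009,0,0]
    for r in range(207,222,2):
        row=g[r,272:298]; k=int(np.argmax(np.convolve(row,[-1,-1,1,1][::1],'same')[2:-2]))+2
        hi=row[max(0,k-4):k-1].max(); lo=row[k+2:k+5].min(); 
        j=[i for i in range(k-4,k+4) if row[i]>(hi+lo)/2>=row[i+1]][0]; x=272+j+(row[j]-(hi+lo)/2)/(row[j]-row[j+1])
        d=ray(s,[[x,r]])[0]; t=((p0-s["xyz"])@n)/(d@n); q=s["xyz"]+t*d
        print(r,round(x,2),"cradle mm",np.round(crd(q)*1000,1))
# IK tests of weight
for sg in (1,-1):
    def wt(Rw): return R.from_matrix(np.c_[-sg*Rw[:,0],sg*Rw[:,1],-Rw[:,2]])
    Rw=R.from_euler("z",np.radians(-9.9)).as_matrix()
    P=np.array([.5125,-.0277,.034]); print(sg,[inverse_kinematics(P+[0,0,h],wt(Rw).as_rotvec()) for h in (.1,0)])
    Q=O+Rc@[.0215,-.244,.034]; print(sg,Q,[inverse_kinematics(Q+Rc@[0,0,h],wt(Rc).as_rotvec()) for h in (.1,0)])
E
```

```text
207 279.5 cradle mm [  13.8 -187.     0. ]
209 285.47 cradle mm [  10.7 -203.     5. ]
211 285.56 cradle mm [  10.5 -204.1   19.8]
213 285.3 cradle mm [  10.4 -204.3   34.8]
215 284.81 cradle mm [  10.5 -203.9   50. ]
217 284.56 cradle mm [  10.5 -204.1   64.6]
219 284.2 cradle mm [  10.5 -204.    79. ]
221 283.64 cradle mm [  10.6 -203.5   93.5]
1 [array([-0.64325724,  0.38392421,  0.77717206,  2.03983139, -0.35601265,
        0.8535569 ,  1.73392022]), array([-0.51706388,  0.53753393,  0.63524597,  2.10467294, -0.5207473 ,
        0.65689105,  1.87176928])]
1 [0.60895048 0.02895073 0.07990076] [array([-1.01209454,  0.26269188,  0.98735337,  2.20337542, -0.45394534,
        0.38550334,  1.83329915]), array([ 0.04112544,  0.4038478 , -0.24314311,  2.13807008,  0.79377261,
        0.25091369,  0.6339762 ])]
-1 [array([-0.79159382,  0.46103213,  1.0000196 ,  2.04598216, -0.49929055,
        0.89762829, -1.25860731]), array([-0.71072747,  0.65105644,  0.9270042 ,  2.11378161, -0.77684019,
        0.76347242, -1.02229439])]
-1 [0.60895048 0.02895073 0.07990076] [array([-0.948928  ,  0.24079805,  0.90273754,  2.20127642, -0.36373018,
        0.37363349, -1.39688602]), array([-0.71387883,  0.47290591,  0.70404152,  2.17852021, -1.01390655,
        0.26952264, -0.79384138])]
```

Tile 4's free edge measures at cradle y = −204 mm. Fetching the weight.

```bash
cat >> h.py <<'E'
def wt(Rw,sg=1): return R.from_matrix(np.c_[-sg*Rw[:,0],sg*Rw[:,1],-Rw[:,2]]).as_rotvec()
WZ=.034
E
python3 - <<'E'
from h import *
b=snapshot("top");r,st,n=weight(b); print(r)
yaw=r[2]-90 if r[1][0]>r[1][1] else r[2]
print("yaw",yaw)
Rw=R.from_euler("z",np.radians(yaw)).as_matrix(); P=np.array([r[0][0]/1000,r[0][1]/1000,WZ])
command_gripper(.03)
move_pose([.45,-.1,.33],wt(Rw)); move_pose(P+[0,0,.1],wt(Rw)); h=move_linear(P,velocity=.08,guard=8); print("hit",h,current_tcp_pos()-P)
command_gripper(0); print("gap",current_finger_gap()); move_linear(P+[0,0,.2],velocity=.12)
print("gap",current_finger_gap(),current_force(),current_time())
Q=O+Rc@[.025,-.2445,WZ+.13]
move_pose(Q,wt(Rc)); print(current_time(),current_joint_positions())
move_linear(O+Rc@[.025,-.2445,WZ+.012],velocity=.08); print(current_joint_positions())
print("down",rel([0,0,-.03],.015,6), crd(current_tcp_pos()))
look("w3",270,265)
E
```

```text
((512.41357421875, -27.754352569580078), (71.22696685791016, 37.480674743652344), 80.07186126708984)
yaw -9.928138732910156
hit False [ 4.08636464e-04 -2.18709860e-05  4.40633258e-04]
gap 0.011801729247129128
gap 0.011579843799592168 [-0.018166    0.67522916 -4.0466351 ] 63.9667
64.625 [-1.06727193  0.16734364  1.0030958   2.19107295 -0.19819294  0.4332531
  1.59523118]
[-0.59744222  0.40617555  0.5433871   2.16937992 -0.63809491  0.22532428
  1.99528607]
down (True, array([ -0.2,   0. , -13. ]), array([0.6, 0.6, 4.3])) [ 0.02502309 -0.24434666  0.03328687]
```

View pics/w3.png

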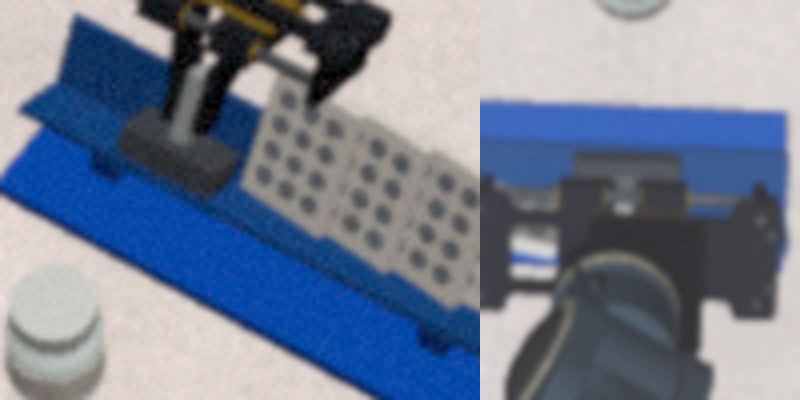

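The weight stands level on the ledge, a few mm right of tile 4's edge. Closing the gap.

```bash
python3 - <<'E'
from h import *
rel([0,0,.0012]); print(rel([-.003,0,0],.02,4))
y=crd(current_tcp_pos())[1]; print(rel([0,-.2395-y,0],.01,3),crd(current_tcp_pos()))
print(rel([0,0,-.006],.01,5),crd(current_tcp_pos()))
command_gripper(.026); rel([0,0,.06],.08); rel([0,0,.08],.15)
move_pose([.42,-.25,.33],pick(3)[1]); look("w4",270,265); print(current_time())
E
```

```text
(False, array([-3.5,  0. , -0.2]), array([-0.8, -0.8, -4.2]))
(False, array([0.1, 4.8, 0. ]), array([-1.5, -0.2, -2.7])) [ 0.02049193 -0.23946558  0.0339427 ]
(True, array([-0.2, -0.1, -0.6]), array([ 0.5, -0.5,  4.5])) [ 0.02031238 -0.23956165  0.03331671]
72.4583
```

View pics/w4.png

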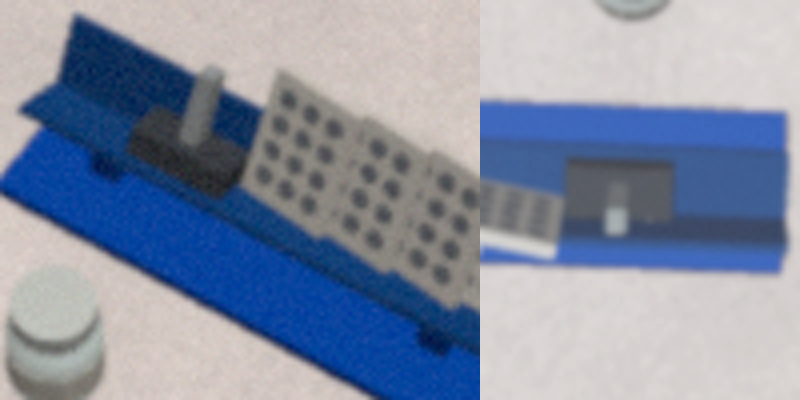

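```bash
python3 - <<'E'
from h import *
s=snapshot("top"); g=s["img"]
for r in (203,206,209,211): print(r,[tuple(int(v) for v in p) for p in g[r,282:292]])
print("right",[tuple(int(v) for v in p) for p in g[206,308:318]])
def yy(x,r,z=.022): 
    d=ray(s,[[x,r]])[0]; n=Rc[:,2]; p0=O+Rc@[0,0,z]; return np.round(crd(s["xyz"]+d*((p0-s["xyz"])@n/(d@n)))*1000,1)
for x in (284,285,286,287,288): print(x,yy(x,206),yy(x,211))
v=g[206,282:292,2].astype(float); print("left edge",yy(282+half(v,v[:3].max(),v[-2:].mean()),206))
v=g[206,306:320,2].astype(float); print("right edge",yy(306+half(v,v[:3].mean(),v[-3:].mean()),206))
E
```

```text
203 [(43, 64, 100), (42, 64, 100), (42, 63, 98), (44, 61, 92), (50, 59, 78), (57, 61, 68), (59, 61, 67), (60, 61, 68), (59, 61, 66), (58, 61, 65)]
206 [(44, 65, 100), (42, 64, 99), (43, 64, 98), (45, 63, 92), (51, 60, 79), (58, 61, 70), (60, 62, 68), (60, 62, 67), (60, 61, 66), (60, 62, 67)]
209 [(81, 83, 87), (82, 84, 91), (79, 82, 92), (71, 77, 87), (61, 66, 76), (59, 62, 69), (59, 62, 67), (59, 62, 68), (59, 62, 67), (59, 62, 67)]
211 [(83, 82, 83), (88, 88, 87), (90, 89, 88), (81, 82, 83), (65, 67, 72), (59, 61, 67), (59, 62, 67), (59, 62, 67), (59, 62, 67), (60, 63, 67)]
right [(60, 62, 67), (60, 62, 67), (59, 62, 67), (59, 63, 68), (55, 60, 69), (47, 58, 79), (42, 61, 93), (42, 63, 98), (42, 63, 98), (42, 63, 98)]
284 [  24.8 -199.9   22. ] [  11.1 -200.2   22. ]
285 [  24.9 -202.5   22. ] [  11.2 -202.8   22. ]
286 [  25.  -205.1   22. ] [  11.3 -205.3   22. ]
287 [  25.1 -207.7   22. ] [  11.4 -207.9   22. ]
288 [  25.2 -210.2   22. ] [  11.5 -210.5   22. ]
left edge [  25.  -204.2   22. ]
right edge [  27.8 -275.2   22. ]
```

The weight's left face is at −204.2 mm and tile 4's edge at −204.0. At row 211 no blue shows between them, so they are flush within about 1 mm. Handing in.

```bash
python3 - <<'E'
from h import *
a=cv2.imread("pics/top0.png")[:,:,::-1]; b=snapshot("top")["img"]
for n,(x,y) in dict(dropper=(354,186),jar=(302,152),dish=(206,270),brush=(400,163),bottle=(488,249),beaker=(136,217),orange=(327,300),red=(427,306),brown=(477,304)).items():
    print(n,int(np.abs(a[y-12:y+12,x-12:x+12].astype(int)-b[y-12:y+12,x-12:x+12]).mean()),end="; ")
hold(1); finish_job(); print(current_time())
E
```

```text
dropper 6; jar 6; dish 7; brush 6; bottle 5; beaker 6; orange 6; red 48; brown 48; the job is handed in; nothing more can be done
the job is handed in; nothing more can be done
```

The job is handed in. All four tiles that were present (tile5's slot was empty) are on the stand as an overlapping fan, with the dark steel weight closing the free end, at about 73 s of the 210 s allowed.

- **Fan:** tile 1 is flat on the board, set back about 1 mm from where it touched the end wall. Tiles 2 to 4 each overlap the one before by about 18 mm by my placing, with the right edge back at the board and wells facing out. The last pictures show it in order, and the tiles did not touch the bench.
- **Weight:** it had been knocked a few centimetres aside, so I measured it again before gripping it. It stands stem up on the ledge. Its near face measured −204.2 mm along the ledge and tile 4's edge −204.0 mm, so they are flush within about 1 mm.
- **Bystanders:** a before-and-after comparison showed no change for the dropper, jar, dish, brush, wash bottle, beaker and orange weight look-alike.
- **Checks that failed or disagreed:**
  - The same comparison differed at the red and brown look-alikes. The arm was parked about there in the last picture and most likely hid them, so I could not confirm them at the end. I saw both standing after the first tile was drawn, and I planned no reach for them.
  - My first camera estimate of the cradle along the ledge was about 8 mm off; I corrected it from the pictures and by touching the end wall.

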